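# Feed a vial carrier under the spring flap of a bench reader

## Robot

A 6-joint arm with a two-finger parallel gripper is mounted at the origin on the work surface. World frame = base frame: x ahead of the robot, y to its left, z up, the work surface at z = 0. Lengths are in m, angles in degrees, forces in N, time in s.
With the tool pointing down it reaches from about 0.35 to 0.85 m from the base axis. Payload 8.1 kg.
Tool frame: the origin (TCP) lies at the very end of the fingers, on their centre line; the grasp point (between the pads) lies 19 mm behind it; z points along the fingers, y is the direction in which the jaws open and shut (so a half turn about z gives the same grasp; the last joint's range is limited). The gripper opens to 93 mm and grips with 3 to 60 N. Pads are 15 mm wide; open, the fingers measure 128 mm over their backs; the gripper's body (75 mm by 188 mm) begins 65 mm behind the grasp point.
Start: joints at [70.737, 7.471, 85.268, -0, 87.261, -4.893], TCP at [0.149, 0.581, 0.219] pointing down, gripper open.
Joint ranges: [-169.43, 169.43], [-51.17, 129.36], [1.28, 143.12], [-76.62, 256.62], [0, 156.53], [-152.29, 152.29]. Speed limits (degrees/s): [136.94, 136.94, 159.86, 180, 180, 180].

## Interface

Orientations are given as [roll, pitch, yaw] about the fixed x, y, z axes, in that order (R = Rz(yaw) Ry(pitch) Rx(roll)).
In Python, from bench import robot, read_camera gives the robot as it stands.
- The arm moves only by the tool apply_moves, never from a script. Its argument "increments" is a list of rows, each a list of 7 numbers: the shift along the tool's x, y, z as a fraction of full scale, then the turn, a rotation vector about the tool's x, y, z as a fraction of full scale, then the closure in counts, from 0 (fully open) to 255 (shut). A call has exactly 10 rows; each row shifts and turns the commanded pose from where the row before left it, along the tool's axes as they then stand; what a row does not reach is not made up. Full scale, the value 1, is 100 mm for a shift and 30 degrees for a turn. A row lasts 1/12 s, in which the tool goes at most 41.7 mm and 7.16 degrees, less where a joint would pass 70% of its speed; a pose out of reach is approached as far as the arm can. A call with a number of a shift or a turn outside -1 to 1 is refused whole. A call with a gripper value outside its range is refused whole. The fingers move at their own pace and stop on an object; the grip force is fixed at half the most. Time passes only in rows, so rows that do not move let the fingers close, or fill a call up. It gives the time, the measured TCP pose, the force and the opening at its end, in the units of the state.
- robot.observe(): the state, without advancing time (a new reading comes with each control period).
- read_camera(name): name is "side" or "top"; returns a dict with "pixels" (400x640x3 uint8, blue, green, red), "vfov" (degrees; the focal length in pixels is half the picture's height over the tangent of half this angle, whatever the lens; pixels are square), "cx", "cy" (the principal point, pixels), "distortion" ([k1, k2, p1, p2, k3] as OpenCV has them; the pictures are not rectified), "pose" (4x4, takes a point from camera to world coordinates). Camera axes: x right, y up, looking along -z (the intrinsics and any distortion apply to the point x, -y, -z); pixel columns grow to the right and rows downward; lengths in m; the calibration is good to about 2 mm. A picture is of the moment at which its call begins. There is no depth.
- robot.sign_off(): hands the job in, once; it reports no verdict.
The state is a dict: "clock": time; "joint_pos": joint angles; "qd": joint speeds; "tau": joint torques, N m; "position": TCP position; "orientation": TCP orientation; "contact_force": force on the tool from outside, world axes, zero at the start; "wrist_torque": the same for the moment, N m; "finger_gap": finger opening in m.
Only numpy, scipy, OpenCV 4.12 (cv2) and the standard library are available. Lean on these libraries where they do the work, as an engineer would, in place of code of your own. Each camera call takes 0.05 s, during which the arm holds its last target.

## Task

Push the vial carrier along its lane into the reader until it is fully home against the stop: hold the orange spring flap wide open by its blue roller bar with one fingertip while the other finger pushes the carrier by its black upright plate, and do not let the flap touch the vials. Then let the flap spring shut behind it. Only push the carrier, never lift or tip it, and leave the jar, bottle and beaker alone.

Things in the scene. Friction and masses are not known exactly. Their poses are not given: they have to be found in the camera images.
- reader: White bench instrument with a feed lane, fixed, at a new place and yaw each time. Origin on the bench (z 0) straight below the flap's hinge; x along the lane into the instrument (away from robot), y left, z up; all mm here are in this frame. Lane: bench between two 14 high rails, inner faces y -49 and +23, from x -140. A clear tunnel (top 58, x 6 to 101, y -8 to 29) covers its left part only.
- stop (a point): Lane's end: centre of the stop at bench height (reader x 101, y -13). The instrument body (x 101 to 241, y -90 to 110, 90 high) begins here. The lane's right part, y -49 to -8, is open above up to the stop, so a finger pushing the plate can travel along it. Left of y 42 nothing stands near or below the blue bar before x 101: a finger has free passage there.
- flap (a joint): Flap angle, rad: 0 hanging shut, 1.4 end stop. Orange flap, y -8 to 20, 4 thick, hangs from a shaft along y at x 0, z 48, down to z 10. It swings outward and up only, lower edge towards -x (radius 38), never inward. A spring shuts it when released: 2 to 3 N at the bar shut, 4 to 5 N open. The vials clear it above 1.05 rad; the carrier's thin sole passes under it even when shut.
- hold_bar (a point): Middle of the blue roller bar (14 diameter, along y from 39 to 107, this point y 73; it spins freely on its own axis), borne by a steel crank (y 31 to 39) of radius 45 on the flap's shaft. Shut: bar at x -32, z 80. Pushing it to +x swings it over the hinge and opens the flap: at angle q it is at x = 45 sin(q - 0.785), z = 48 + 45 cos(q - 0.785), so x 20 at q 1.25.
- carrier: Grey loose carrier of slick plastic (friction 0.2 to 0.3), 130 to 210 g, lying in the lane, axes as the reader's. Origin: underside, below the push plate. Sole x -54 to 33, y -34 to 34, 6 thick. On its left part (own y 6 to 32, x -54 to -2) a white block with three blue-capped vials, top at 29. Its origin starts at reader x -90 to -55, y -13. Home, sole against the stop: reader x 68.
- push_plate (a point): Point on the carrier's black upright plate (4 thick in x, 30 wide in y, top at z 75): mid-width, 60 above the bench, at carrier x 0, y -17 (reader y -30). Push it to +x on its face towards the robot, 2 before this point. Two low ribs stand on its other face.
- sample_jar: Bystander: yellow jar with blue lid, 52 diameter, 80 high, origin under its centre; left of the lane.
- reagent_bottle: Bystander: white bottle, 48 diameter, 90 high, origin under its centre; right of the lane, nearer the robot.
- beaker: Bystander: clear beaker, 60 diameter, 70 high, origin under its centre; right of the lane, farther.

How it is judged:
By the outcome, as a careful person would: the job done as asked, in the order asked, and still so for the second after the job is handed in, with the robot touching nothing.
It also fails if it takes over 48 s, if anything falls off the work surface, if the arm or the gripper's body presses on something with over 40 N, if the wrist force passes 120 N, or if a joint passes its speed limit or range.

## Working session

There is one attempt and no reset: what is moved stays moved. The work goes in short steps, Python scripts to look and compute and a tool call to move; the robot and the scene stay as the last step left them, time stands still between calls to the robot, and variables do not carry over. Pictures are saved under pics/ and viewed, and the job is handed in when it is done.

Besides the shell and the picture viewer there is one more tool, called after "Request:" as a command line: name --pt "numbers of a row" for each row, then --argument value for the rest. apply_moves: Moves the arm, as the interface text tells. Its arguments: {"type":"object","properties":{"increments":{"type":"array","items":{"type":"array","items":{"type":"number"}}}},"required":["increments"]}

```bash
ls; mkdir -p pics
cat > h.py <<'E'
import numpy as np, cv2
from bench import robot, read_camera
def cam(n):
    c=read_camera(n); p=c['pixels']; h,w=p.shape[:2]
    f=h/2/np.tan(np.radians(c['vfov'])/2)
    K=np.array([[f,0,c['cx']],[0,f,c['cy']],[0,0,1]])
    return p,K,np.array(c['distortion'],float),np.array(c['pose'])
def ray(uv,K,D,T):
    u=cv2.undistortPoints(np.array([[uv]],float),K,D)[0,0]
    d=T[:3,:3]@np.array([u[0],-u[1],-1]); return T[:3,3],d
def onz(uv,z,K,D,T):
    o,d=ray(uv,K,D,T); return o+d*(z-o[2])/d[2]
def proj(P,K,D,T):
    P=np.atleast_2d(P); q=(P-T[:3,3])@T[:3,:3]; q=q*[1,-1,-1]
    return cv2.projectPoints(q.reshape(-1,1,3),np.zeros(3),np.zeros(3),K,D)[0].reshape(-1,2)
def tri(uvs,cams):
    A=np.zeros((3,3));b=np.zeros(3)
    for uv,c in zip(uvs,cams):
        o,d=ray(uv,*c); d=d/np.linalg.norm(d); M=np.eye(3)-np.outer(d,d); A+=M;b+=M@o
    return np.linalg.solve(A,b)
E
python3 - <<'E'
from h import *
import pickle
for n in('side','top'):
    c=cam(n); cv2.imwrite(f'pics/{n}0.png',c[0]); pickle.dump(c,open(n+'0.pkl','wb')); print(n,c[1:],)
s=robot.observe();print(s)
E
```

```text
pics
side (array([[455.29788223,   0.        , 316.25913101],
       [  0.        , 455.29788223, 198.24448588],
       [  0.        ,   0.        ,   1.        ]]), array([-0.13216512,  0.        ,  0.        ,  0.        ,  0.        ]), array([[-0.70063018,  0.45356122, -0.55081719,  0.15004035],
       [-0.71343697, -0.43321175,  0.55075881,  0.44165021],
       [ 0.01118236,  0.77885159,  0.62710857,  0.54969584],
       [ 0.        ,  0.        ,  0.        ,  1.        ]]))
top (array([[387.537536  ,   0.        , 319.0808725 ],
       [  0.        , 387.537536  , 202.17681279],
       [  0.        ,   0.        ,   1.        ]]), array([-0.05614354,  0.        ,  0.        ,  0.        ,  0.        ]), array([[ 3.33587445e-03,  9.88460513e-01, -1.51442022e-01,
         4.68990739e-01],
       [-9.99819830e-01,  4.66896085e-04, -1.89760084e-02,
         1.95755320e-02],
       [-1.86863273e-02,  1.51478038e-01,  9.88283980e-01,
         8.00582913e-01],
       [ 0.00000000e+00,  0.00000000e+00,  0.00000000e+00,
         1.00000000e+00]]))
{'clock': 0.1, 'joint_pos': array([ 7.07377058e+01,  7.50997990e+00,  8.53245832e+01,  1.72651856e-03,
        8.72630445e+01, -4.89194242e+00]), 'qd': array([-0.00501683,  0.0028028 , -0.20940242,  0.04604468,  0.03133858,
        0.05206339]), 'tau': array([ 1.40714441e-03, -5.61337781e+01, -4.93096805e+01,  7.70463631e-02,
        2.91969732e-02, -7.49920173e-05]), 'position': array([0.14869237, 0.58073239, 0.21768592]), 'orientation': array([-1.79902895e+02, -1.00417905e-02,  1.65629556e+02]), 'contact_force': array([0.07915802, 0.59895419, 0.44255938]), 'wrist_torque': array([-0.03791159,  0.00071269, -0.01321589]), 'finger_gap': 0.09305616953472454}
```

View pics/side0.png

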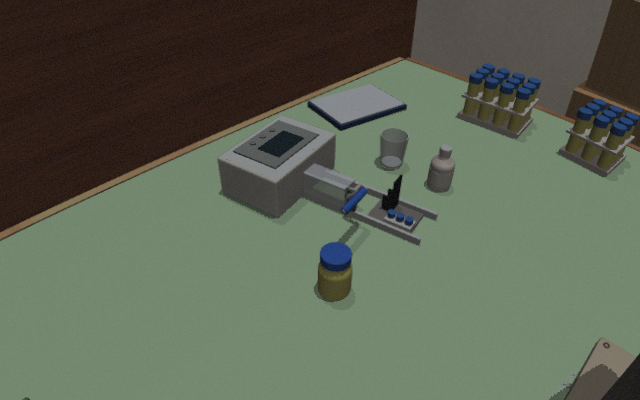

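View pics/top0.png

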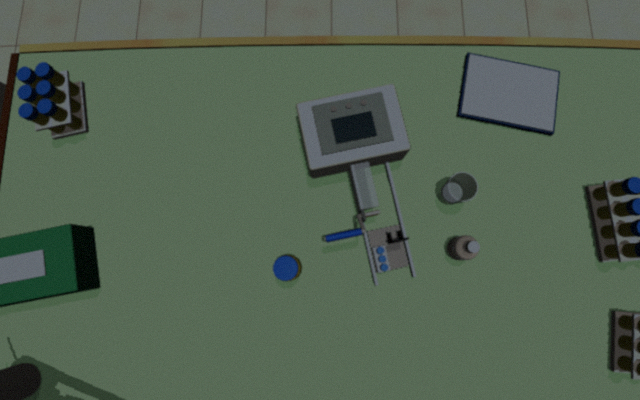

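The side view shows the instrument body at about (275,165), the blue bar at (355,200), the black plate at (395,190) and the jar at (335,270). The top view shows the bar at (345,236), the carrier at (390,250), the jar at (287,267), the bottle at (463,247) and the beaker at (460,188). I'll zoom in next.

Run:
```python
from h import *
import pickle
t=pickle.load(open('top0.pkl','rb'))[0]; s=pickle.load(open('side0.pkl','rb'))[0]
def g(i): return np.clip(i.astype(float)*1.6,0,255).astype(np.uint8)
cv2.imwrite('pics/topz.png',cv2.resize(g(t[80:290,280:480]),None,fx=2.85,fy=2.85,interpolation=cv2.INTER_CUBIC))
cv2.imwrite('pics/sidez.png',cv2.resize(g(s[100:260,210:450]),None,fx=3.3,fy=3.3,interpolation=cv2.INTER_CUBIC))
```

```text
(no output)
```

View pics/topz.png

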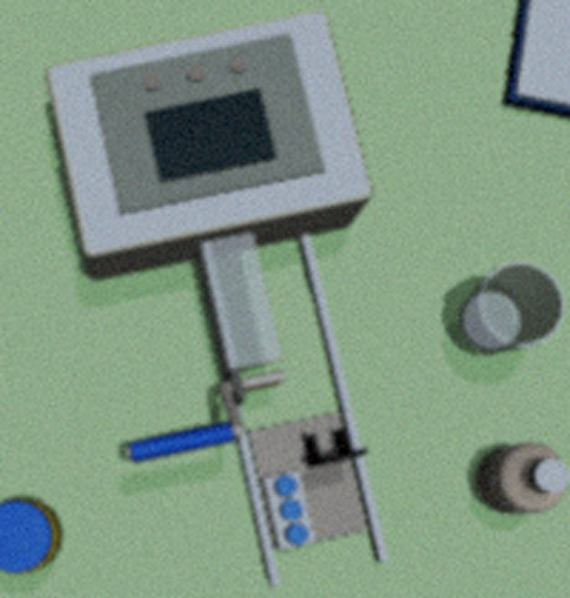

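View pics/sidez.png

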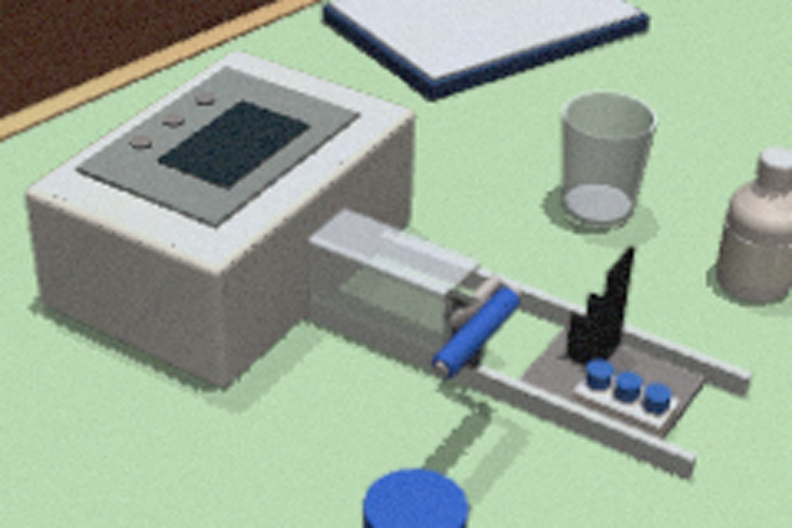

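```bash
cat > fit.py <<'E'
from h import *
import pickle
from scipy.optimize import least_squares
ct=pickle.load(open('top0.pkl','rb')); cs=pickle.load(open('side0.pkl','rb'))
T=lambda u,v:(280+(u+.5)/2.85-.5,80+(v+.5)/2.85-.5); S=lambda u,v:(210+(u+.5)/3.3-.5,100+(v+.5)/3.3-.5)
L=[((101,110,90),T(86,256),S(220,272)),((101,-90,90),T(370,193),S(414,115)),((241,-90,90),T(324,14),S(238,52)),((241,110,90),T(48,70),S(27,193)),
 ((-32,107,80),T(127,452),S(443,369)),((-32,39,80),T(233,432),S(512,295))]
def w(P,q):
    P=np.array(P,float)/1000; c,s=np.cos(q[2]),np.sin(q[2])
    return np.array([q[0]+c*P[0]-s*P[1],q[1]+s*P[0]+c*P[1],P[2]])
def res(q):
    r=[]
    for P,a,b in L:
        r+=list(proj(w(P,q),*ct[1:])[0]-a)+list(proj(w(P,q),*cs[1:])[0]-b)
    return np.array(r)
f=least_squares(res,[0.4,0,0.2],loss='soft_l1'); 
if __name__=='__main__':
    print(f.x,np.degrees(f.x[2])); print(res(f.x).reshape(-1,4).round(1))
    for P,a,b in L:
        p=tri([a,b],[ct[1:],cs[1:]]); print(P,p.round(4),(p-w(P,f.x)).round(4))
    q=f.x
    def loc(p): 
        c,s=np.cos(q[2]),np.sin(q[2]); d=p[:2]-q[:2]; return np.array([c*d[0]+s*d[1],-s*d[0]+c*d[1],p[2]])*1000
    # caps top (carrier y ~19?) z 29
    for n,uvs in (('capT',[(287,485),(291,510),(296,534)]),):
        for uv in uvs: print(n,loc(onz(T(*uv),.029,*ct[1:])).round(1))
    for uv in [(599,368),(628,380),(658,392)]: print('capS',loc(onz(S(*uv),.029,*cs[1:])).round(1))
    print('plate topR/L T',[loc(onz(T(*uv),.075,*ct[1:])).round(1) for uv in [(366,452),(305,464)]])
    print('plate top S',[loc(onz(S(*uv),.075,*cs[1:])).round(1) for uv in [(632,249)]])
    print('sole corners T',[loc(onz(T(*uv),.006,*ct[1:])).round(1) for uv in [(246,432),(367,530),(280,545)]])
    print('sole S',[loc(onz(S(*uv),.006,*cs[1:])).round(1) for uv in [(525,380),(705,376),(662,430)]])
    print('jar',loc(onz(T(18,535),.08,*ct[1:])),'bottle',loc(onz(T(550,475),.09,*ct[1:])),'beaker base', loc(onz(T(492,320),.0,*ct[1:])))
    print('rail ends',[loc(onz(T(*uv),.014,*ct[1:])).round(1) for uv in [(274,583),(380,558)]])
    for n in [(-140,-49,14),(-140,23,14),(0,0,48),(-32,73,80)]: print(n,w(n,q).round(4))
E
python3 fit.py
```

```text
[ 0.56184192 -0.0764291   0.21769777] 12.47316362536432
[[-1.1  1.7 -0.6 -2.2]
 [ 2.5  1.6  1.5 -4.4]
 [ 0.5 -3.  -1.8 -4. ]
 [-2.7 -1.6 -2.9 -3.5]
 [ 1.3  2.3  0.3  0.3]
 [-0.1  1.4 -0.3  1. ]]
(101, 110, 90) [0.6409 0.0502 0.0821] [ 0.0042 -0.0026 -0.0079]
(101, -90, 90) [ 0.6851 -0.1416  0.0784] [ 0.0052  0.0009 -0.0116]
(241, -90, 90) [ 0.8137 -0.1133  0.0814] [-0.0028 -0.001  -0.0086]
(241, 110, 90) [0.774  0.0781 0.0798] [ 0.0006 -0.0049 -0.0102]
(-32, 107, 80) [0.5099 0.0223 0.0802] [0.0024 0.0011 0.0002]
(-32, 39, 80) [ 0.5238 -0.0461  0.0809] [ 0.0016 -0.0008  0.0009]
capT [-70.5   4.7  29. ]
capT [-87.8   6.   29. ]
capT [-104.5    6.5   29. ]
capS [-72.6   6.2  29. ]
capS [-90.    6.5  29. ]
capS [-107.5    6.4   29. ]
plate topR/L T [array([-60.8, -44.4,  75. ]), array([-59.7,  -3.5,  75. ])]
plate top S [array([-63.4, -42.4,  75. ])]
sole corners T [array([-27.3,  21.3,   6. ]), array([-113.7,  -46.6,    6. ]), array([-110.6,   16.2,    6. ])]
sole S [array([-33.1,  12.4,   6. ]), array([-116.1,  -46.9,    6. ]), array([-113.9,    7.8,    6. ])]
jar [-64.65706463 188.77201168  80.        ] bottle [-100.94461279 -153.14801218   90.        ] beaker base [  14.10032363 -175.47691121    0.        ]
rail ends [array([-134.8,   27.3,   14. ]), array([-134.1,  -49.2,   14. ])]
(-140, -49, 14) [ 0.4357 -0.1545  0.014 ]
(-140, 23, 14) [ 0.4202 -0.0842  0.014 ]
(0, 0, 48) [ 0.5618 -0.0764  0.048 ]
(-32, 73, 80) [ 0.5148 -0.0121  0.08  ]
```

Run:
```python
from fit import *
def p(l): print([x.round(4) for x in l])
a=onz(T(380,556),.014,*ct[1:]);b=onz(T(306,240),.014,*ct[1:]);print('R rail T',a,b,np.degrees(np.arctan2(b[1]-a[1],b[0]-a[0])))
a=onz(T(274,580),.014,*ct[1:]);b=onz(T(243,440),.014,*ct[1:]);print('L rail T',a,b,np.degrees(np.arctan2(b[1]-a[1],b[0]-a[0])))
for n,uv in [('Lend S',(692,460)),('Rend S',(748,378))]: print(n,onz(S(*uv),.014,*cs[1:]))
a=onz(S(692,460),.014,*cs[1:]);b=onz(S(480,374),.014,*cs[1:]);print('L rail S yaw',np.degrees(np.arctan2(b[1]-a[1],b[0]-a[0])))
a=onz(S(748,378),.014,*cs[1:]);b=onz(S(530,295),.014,*cs[1:]);print('R rail S yaw',np.degrees(np.arctan2(b[1]-a[1],b[0]-a[0])))
L2=L[:4]
def res2(q):
    r=[]
    for P,A,B in L:
        P=np.array(P,float)
        if P[2]==90:
            P[2]=q[3]; P[0]+=q[4]*(1 if P[0]<200 else -1); P[1]-=q[4]*np.sign(P[1])
        r+=list(proj(w(P,q),*ct[1:])[0]-A)+list(proj(w(P,q),*cs[1:])[0]-B)
    return np.array(r)
g=least_squares(res2,[.56,-.076,.2,85,2]);print(g.x,np.degrees(g.x[2]));print(res2(g.x).reshape(-1,4).round(1))
img=[cv2.resize(c[0],None,fx=2,fy=2) for c in(ct,cs)]
# blue bar masks
for c,n in((ct,'t'),(cs,'s')):
    hsv=cv2.cvtColor(c[0],cv2.COLOR_BGR2HSV); m=cv2.inRange(hsv,(105,130,50),(130,255,255))
    k,l,st,cc=cv2.connectedComponentsWithStats(m)
    for i in range(1,k):
        if st[i,4]>15: 
            pts=np.argwhere(l==i)[:,::-1].astype(np.float32); print(n,st[i],cc[i].round(1),cv2.minAreaRect(pts))
```

```text
R rail T [ 0.44290157 -0.15350121  0.014     ] [ 0.67028845 -0.10665497  0.014     ] 11.641196587832791
L rail T [ 0.4263469  -0.07888878  0.014     ] [ 0.52421494 -0.05846565  0.014     ] 11.787341046231779
Lend S [ 0.41979852 -0.07827906  0.014     ]
Rend S [ 0.43630254 -0.15462046  0.014     ]
L rail S yaw 13.125224122674405
R rail S yaw 12.9563291748963
[ 5.63336088e-01 -7.70128730e-02  2.10619675e-01  8.04213732e+01
  2.64387368e+00] 12.067618479721133
[[ 0.8  0.1 -1.   0.1]
 [ 0.4  1.5 -0.4 -0.5]
 [-0.1  0.1 -0.9  0.2]
 [ 0.3  0.1 -0.1 -0.4]
 [ 1.4  1.1 -0.7 -0.4]
 [ 0.1  0.5 -1.   0.4]]
t [ 35  62  15  15 160] [41.8 69.3] ((41.900001525878906, 69.20000457763672), (12.521980285644531, 14.758047103881836), 26.56505012512207)
t [ 16  67  15  14 155] [23.3 73.3] ((23.250003814697266, 73.25000762939453), (12.020814895629883, 14.142135620117188), 45.0)
t [ 36  80  15  15 180] [42.8 86.9] ((43.0, 87.0), (14.0, 14.0), 90.0)
t [ 18  84  14  15 163] [24.5 91.3] ((24.5, 91.0), (14.0, 13.0), 90.0)
t [ 36  98  16  16 186] [ 43.9 105.5] ((43.900001525878906, 105.70000457763672), (13.8636207
[... 900 characters left out ...]
   64   71   35 1046] [505.4  80.4] ((504.012451171875, 80.66015625), (68.90151977539062, 23.563724517822266), 17.354022979736328)
s [579  99  60  37 940] [609. 116.] ((607.2932739257812, 116.47709655761719), (57.8671760559082, 26.027996063232422), 23.428695678710938)
s [342 187  25  27 227] [354.1 199.6] ((353.8792724609375, 199.4482879638672), (8.221502304077148, 30.726829528808594), 41.6335334777832)
s [388 209   8   9  56] [391.2 212.6] ((391.5, 213.0), (8.0, 7.0), 90.0)
s [397 213   7   8  46] [400.1 216.3] ((400.0, 216.5), (7.0, 6.0), 90.0)
s [406 217   7   8  48] [408.9 220.2] ((409.0, 220.5), (7.0, 6.0), 90.0)
s [320 242  32  29 726] [335.5 256.1] ((335.5, 256.0), (28.0, 31.0), 90.0)
```

Reader found at about (0.5635, -0.0770) with yaw 12.1°, and carrier origin at about x -62 in the reader frame. My plan is to keep the jaws fully open (finger centres ±55 mm) at tip z 52. I'll open the flap with the tool turned -30° so the left finger leads. Then I'll yaw to about +30° around the left finger, so the right finger pushes the carrier home.

Request:
apply_moves --pt "-0.24 -0.28 0 0 0 0.06 0" --pt "-0.24 -0.28 0 0 0 0.06 0" --pt "-0.24 -0.28 0 0 0 0 0" --pt "-0.24 -0.28 0 0 0 0 0" --pt "-0.24 -0.28 0 0 0 0 0" --pt "-0.24 -0.28 0 0 0 0 0" --pt "-0.24 -0.28 0 0 0 0 0" --pt "-0.24 -0.28 0 0 0 0 0" --pt "-0.24 -0.28 0 0 0 0 0" --pt "-0.24 -0.28 0 0 0 0 0"

```text
clock: 0.93
position: [0.2939, 0.2406, 0.2183]
orientation: [-180.0, -0.0, 162.1]
contact_force: [0.5, 0.4, -0.3]
finger_gap: 0.093
```

Request:
apply_moves --pt "-0.27 -0.25 0 0 0 0 0" --pt "-0.27 -0.25 0 0 0 0 0" --pt "-0.27 -0.25 0 0 0 0 0" --pt "-0.27 -0.25 0 0 0 0 0" --pt "-0.27 -0.25 0 0 0 0 0" --pt "-0.27 -0.25 0 0 0 0 0" --pt "-0.27 -0.25 0 0 0 0 0" --pt "-0.27 -0.25 0 0 0 0 0" --pt "-0.27 -0.25 0 0 0 0 0" --pt "-0.27 -0.25 0 0 0 0 0"

```text
clock: 1.77
position: [0.474, -0.0807, 0.2182]
orientation: [180.0, -0.0, 162.0]
contact_force: [0.4, 1.0, -0.2]
finger_gap: 0.093
```

```bash
cat > st.py <<'E'
from h import *
import sys
R0=np.array([.5635,-.0770]);psi=np.radians(12.1)
def loc(p):
    d=np.array(p[:2])-R0;c,s=np.cos(psi),np.sin(psi);return 1000*np.array([c*d[0]+s*d[1],-s*d[0]+c*d[1]])
def status():
    s=robot.observe();C=loc(s['position']);th=(s['orientation'][2]-192.1+180)%360-180;t=np.radians(th)
    v=55*np.array([-np.sin(t),np.cos(t)]);h=7.5*np.cos(t)+8.75*abs(np.sin(t))
    print('clk',round(s['clock'],2),'th',round(th,1),'C',C.round(1),'A',(C+v).round(1),'B',(C-v).round(1),'frontA',round((C+v)[0]+h,1),'frontB',round((C-v)[0]+h,1),'z',round(s['position'][2]*1000,1),'F',s['contact_force'].round(1),'j6',s['joint_pos'][5].round(1))
status()
if len(sys.argv)>1:
    g=lambda i:np.clip(i.astype(float)*1.6,0,255).astype(np.uint8)
    t=cam('top')[0];s=cam('side')[0]
    a=cv2.resize(g(t[150:290,300:440]),(400,400),interpolation=cv2.INTER_CUBIC);b=cv2.resize(g(s[120:260,280:440]),(457,400),interpolation=cv2.INTER_CUBIC)
    cv2.imwrite(f'pics/{sys.argv[1]}.png',np.hstack([a,b])[:,:800])
E
python3 st.py a1
```

```text
clk 1.77 th -30.1 C [-88.3  15.1] A [-60.7  62.7] B [-115.9  -32.5] frontA -49.8 frontB -105.0 z 218.2 F [ 0.4  1.  -0.2] j6 -87.8
```

View pics/a1.png

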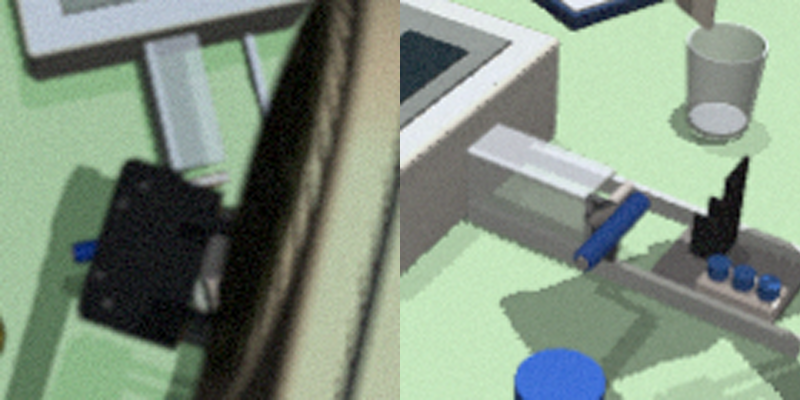

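The top view is now blocked by the arm. The side view still shows the bar, plate and vials clear of the gripper. Descending.

Request:
apply_moves --pt "0 0 0.2 0 0 0 0" --pt "0 0 0.2 0 0 0 0" --pt "0 0 0.2 0 0 0 0" --pt "0 0 0.2 0 0 0 0" --pt "0 0 0.2 0 0 0 0" --pt "0 0 0.2 0 0 0 0" --pt "0 0 0.2 0 0 0 0" --pt "0 0 0.1 0 0 0 0" --pt "0 0 0.1 0 0 0 0" --pt "0 0 0.06 0 0 0 0"

```text
clock: 2.7
position: [0.4732, -0.0784, 0.0517]
orientation: [180.0, -0.1, 162.0]
contact_force: [-0.1, -0.6, -0.4]
finger_gap: 0.093
```

```bash
python3 st.py a2
```

```text
clk 2.7 th -30.1 C [-88.6  17.5] A [-61.   65.1] B [-116.1  -30.1] frontA -50.2 frontB -105.3 z 51.7 F [-0.1 -0.6 -0.4] j6 -87.6
```

View pics/a2.png

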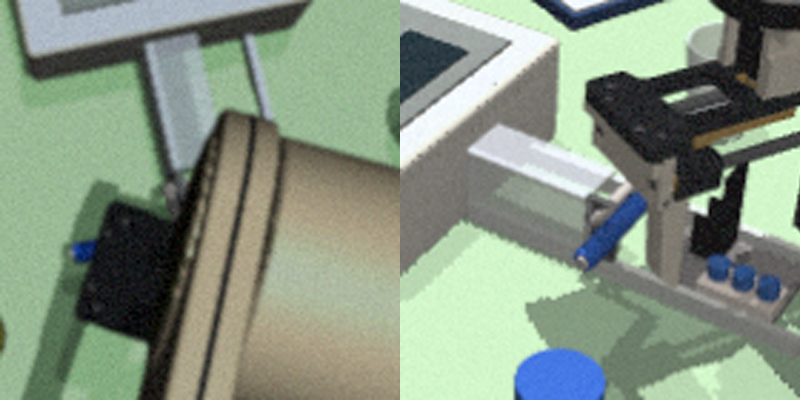

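The left finger is behind the bar and clear of the vials. Starting the flap opening along +x.

Request:
apply_moves --pt "-0.036 0.021 0 0 0 0 0" --pt "-0.036 0.021 0 0 0 0 0" --pt "-0.036 0.021 0 0 0 0 0" --pt "-0.036 0.021 0 0 0 0 0" --pt "-0.036 0.021 0 0 0 0 0" --pt "-0.036 0.021 0 0 0 0 0" --pt "-0.036 0.021 0 0 0 0 0" --pt "-0.036 0.021 0 0 0 0 0" --pt "-0.036 0.021 0 0 0 0 0" --pt "-0.036 0.021 0 0 0 0 0"

```text
clock: 3.63
position: [0.5147, -0.07, 0.0525]
orientation: [-180.0, -0.0, 162.0]
contact_force: [-3.6, -2.9, 0.7]
finger_gap: 0.0928
```

```bash
python3 st.py a3
```

```text
clk 3.63 th -30.1 C [-46.2  17.1] A [-18.7  64.7] B [-73.8 -30.5] frontA -7.8 frontB -62.9 z 52.5 F [-3.6 -2.9  0.7] j6 -85.4
```

View pics/a3.png

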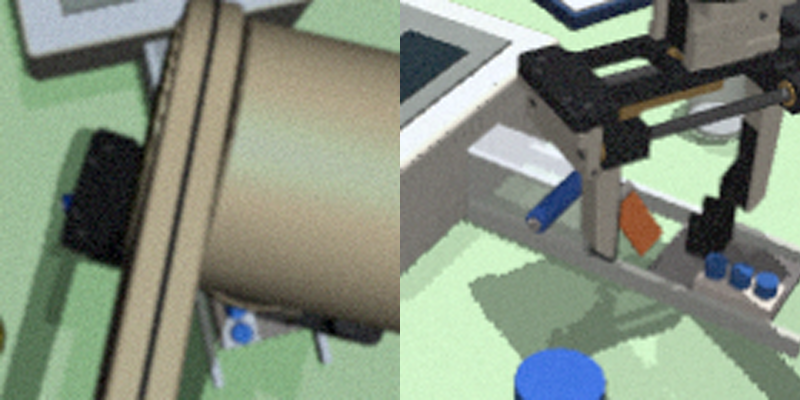

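The orange flap is swinging up (about 45°), and the right finger is about at the plate. Continuing.

Request:
apply_moves --pt "-0.018 0.01 0 0 0 0 0" --pt "-0.018 0.01 0 0 0 0 0" --pt "-0.018 0.01 0 0 0 0 0" --pt "-0.018 0.01 0 0 0 0 0" --pt "-0.018 0.01 0 0 0 0 0" --pt "-0.018 0.01 0 0 0 0 0" --pt "-0.018 0.01 0 0 0 0 0" --pt "-0.018 0.01 0 0 0 0 0" --pt "-0.018 0.01 0 0 0 0 0" --pt "-0.018 0.01 0 0 0 0 0"

```text
clock: 4.57
position: [0.5346, -0.0659, 0.0525]
orientation: [180.0, -0.0, 162.0]
contact_force: [-4.4, -2.1, -1.0]
finger_gap: 0.0932
```

```bash
python3 st.py a4
python3 - <<'E'
from st import *
p,K,D,Tm=cam('side')
hsv=cv2.cvtColor(p,cv2.COLOR_BGR2HSV); m=cv2.inRange(hsv,(105,130,50),(130,255,255)); k,l,st,cc=cv2.connectedComponentsWithStats(m)
for i in range(1,k):
    if st[i,4]>15 and st[i,0]<450:
        print(st[i],cc[i].round(1))
        if 300<cc[i][0]<380 and cc[i][1]<235:
            pts=np.argwhere(l==i)[:,::-1]; e=pts[np.argsort(pts[:,0])[:12]].mean(0); print('left end',e,[ (z,loc(onz(e,z/1000,K,D,Tm)).round(1)) for z in(85,88,91)])
        if st[i,4]<70: print(' cap',loc(onz(cc[i],.027,K,D,Tm)).round(1))
for q in (1.0,1.15,1.25,1.35): print(q,45*np.sin(q-.785),48+45*np.cos(q-.785))
E
```

```text
clk 4.57 th -30.1 C [-25.9  16.9] A [ 1.6 64.5] B [-53.5 -30.7] frontA 12.5 frontB -42.6 z 52.5 F [-4.4 -2.1 -1. ] j6 -84.5
clk 4.67 th -30.1 C [-25.7  16.9] A [ 1.8 64.5] B [-53.3 -30.7] frontA 12.7 frontB -42.4 z 52.6 F [-5.1 -2.4  0.3] j6 -84.5
[314 178  19  20 143] [324.6 187.8]
left end [316.83333333 192.25      ] [(85, array([25.9, 95.4])), (88, array([23.8, 98.7])), (91, array([ 21.8, 101.9]))]
[377 205   8   8  50] [380.1 208.3]
 cap [-53.4   8.4]
[386 208   8   9  51] [388.9 211.7]
 cap [-70.6   7.8]
[395 211   7   9  52] [397.7 215. ]
 cap [-87.6   7.3]
[320 242  32  29 739] [335.3 256.1]
1.0 9.600634273535203 91.96393773930882
1.15 16.062718251461007 90.03556925241028
1.25 20.17902606505355 88.22197045230243
1.35 24.09371172050325 86.0064870190509
```

View pics/a4.png

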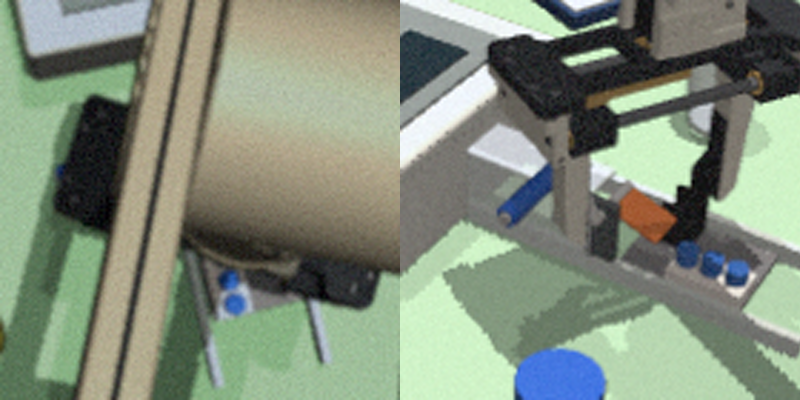

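The flap is wide open (bar x about 20–22), the carrier has moved to x about -42, and the vials are clear of the flap edge. Now working out the yawing push.

```bash
cat > plan.py <<'E'
from st import *
def plan(dth,n,fA,cy1):
    s=robot.observe();C=loc(s['position']);th=(s['orientation'][2]-192.1+180)%360-180
    cy0=C[1]
    for i in range(n):
        t0=np.radians(th);th+=dth;t=np.radians(th)
        h=7.5*np.cos(t)+8.75*abs(np.sin(t))
        Cn=np.array([fA-h+55*np.sin(t),cy0+(cy1-cy0)*(i+1)/n]);d=Cn-C
        tx=np.array([-np.cos(t0),-np.sin(t0)]);ty=np.array([-np.sin(t0),np.cos(t0)])
        print([round(d@tx/100,3),round(d@ty/100,3),0,0,0,round(-dth/30,3),0]);C=Cn
    B=C-55*np.array([-np.sin(t),np.cos(t)]);print(th,C,'B',B,'frontB',B[0]+h)
if __name__=='__main__': plan(*[eval(a) for a in sys.argv[1:]])
E
python3 plan.py 2.1 10 13.0 19.0
```

```text
clk 4.72 th -30.1 C [-25.8  16.9] A [ 1.8 64.5] B [-53.3 -30.7] frontA 12.6 frontB -42.5 z 52.6 F [-3.6 -1.9  0.2] j6 -84.5
[np.float64(-0.019), np.float64(0.014), 0, 0, 0, -0.07, 0]
[np.float64(-0.016), np.float64(0.011), 0, 0, 0, -0.07, 0]
[np.float64(-0.017), np.float64(0.011), 0, 0, 0, -0.07, 0]
[np.float64(-0.018), np.float64(0.01), 0, 0, 0, -0.07, 0]
[np.float64(-0.019), np.float64(0.01), 0, 0, 0, -0.07, 0]
[np.float64(-0.019), np.float64(0.009), 0, 0, 0, -0.07, 0]
[np.float64(-0.02), np.float64(0.009), 0, 0, 0, -0.07, 0]
[np.float64(-0.021), np.float64(0.008), 0, 0, 0, -0.07, 0]
[np.float64(-0.021), np.float64(0.007), 0, 0, 0, -0.07, 0]
[np.float64(-0.022), np.float64(0.006), 0, 0, 0, -0.07, 0]
-9.063060662803018 [-4.4483583 19.       ] B [-13.11203727 -35.31335625] frontB -4.327357943999065
```

Request:
apply_moves --pt "-0.019 0.014 0 0 0 -0.07 0" --pt "-0.016 0.011 0 0 0 -0.07 0" --pt "-0.017 0.011 0 0 0 -0.07 0" --pt "-0.018 0.01 0 0 0 -0.07 0" --pt "-0.019 0.01 0 0 0 -0.07 0" --pt "-0.019 0.009 0 0 0 -0.07 0" --pt "-0.02 0.009 0 0 0 -0.07 0" --pt "-0.021 0.008 0 0 0 -0.07 0" --pt "-0.021 0.007 0 0 0 -0.07 0" --pt "-0.022 0.006 0 0 0 -0.07 0"

```text
clock: 5.65
position: [0.5552, -0.0599, 0.0527]
orientation: [-180.0, 0.0, -176.9]
contact_force: [-4.1, -4.2, 0.1]
finger_gap: 0.093
```

```bash
python3 st.py a5; python3 plan.py 2.1 10 13.0 19.0
```

```text
clk 5.65 th -9.0 C [-4.6 18.5] A [ 4.  72.8] B [-13.1 -35.8] frontA 12.8 frontB -4.4 z 52.7 F [-4.1 -4.2  0.1] j6 -104.5
clk 5.75 th -9.0 C [-4.3 18.6] A [ 4.3 73. ] B [-12.9 -35.7] frontA 13.0 frontB -4.1 z 52.8 F [-3.5 -3.2 -0.7] j6 -104.5
[np.float64(-0.022), np.float64(0.004), 0, 0, 0, -0.07, 0]
[np.float64(-0.023), np.float64(0.003), 0, 0, 0, -0.07, 0]
[np.float64(-0.023), np.float64(0.002), 0, 0, 0, -0.07, 0]
[np.float64(-0.023), np.float64(0.001), 0, 0, 0, -0.07, 0]
[np.float64(-0.019), np.float64(0.001), 0, 0, 0, -0.07, 0]
[np.float64(-0.017), np.float64(-0.0), 0, 0, 0, -0.07, 0]
[np.float64(-0.017), np.float64(-0.001), 0, 0, 0, -0.07, 0]
[np.float64(-0.017), np.float64(-0.001), 0, 0, 0, -0.07, 0]
[np.float64(-0.017), np.float64(-0.002), 0, 0, 0, -0.07, 0]
[np.float64(-0.017), np.float64(-0.003), 0, 0, 0, -0.07, 0]
11.934672835511945 [15.2264486 19.       ] B [ 26.60024495 -34.81112112] frontB 35.7475927080303
```

View pics/a5.png

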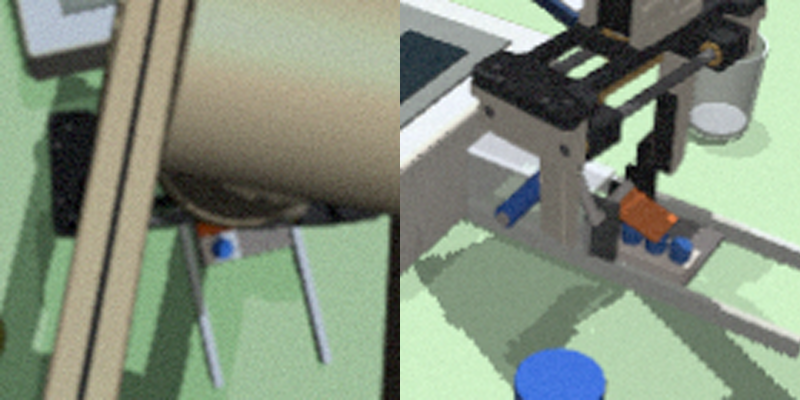

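The flap is above the vials and the carrier is moving under it. Continuing.

Request:
apply_moves --pt "-0.022 0.004 0 0 0 -0.07 0" --pt "-0.023 0.003 0 0 0 -0.07 0" --pt "-0.023 0.002 0 0 0 -0.07 0" --pt "-0.023 0.001 0 0 0 -0.07 0" --pt "-0.019 0.001 0 0 0 -0.07 0" --pt "-0.017 0 0 0 0 -0.07 0" --pt "-0.017 -0.001 0 0 0 -0.07 0" --pt "-0.017 -0.001 0 0 0 -0.07 0" --pt "-0.017 -0.002 0 0 0 -0.07 0" --pt "-0.017 -0.003 0 0 0 -0.07 0"

```text
clock: 6.68
position: [0.5742, -0.0556, 0.0527]
orientation: [-180.0, -0.0, -155.9]
contact_force: [-4.2, -3.9, -0.5]
finger_gap: 0.0928
```

```bash
python3 st.py a6; python3 plan.py 1.5 10 13.0 19.0
```

```text
clk 6.68 th 12.0 C [15.  18.7] A [ 3.5 72.5] B [ 26.4 -35.1] frontA 12.7 frontB 35.6 z 52.7 F [-4.2 -3.9 -0.5] j6 -124.7
clk 6.78 th 12.0 C [15.2 18.7] A [ 3.8 72.5] B [ 26.7 -35.1] frontA 12.9 frontB 35.8 z 52.8 F [-3.3 -4.1  0.8] j6 -124.7
[np.float64(-0.013), np.float64(-0.002), 0, 0, 0, -0.05, 0]
[np.float64(-0.012), np.float64(-0.003), 0, 0, 0, -0.05, 0]
[np.float64(-0.012), np.float64(-0.003), 0, 0, 0, -0.05, 0]
[np.float64(-0.012), np.float64(-0.003), 0, 0, 0, -0.05, 0]
[np.float64(-0.012), np.float64(-0.003), 0, 0, 0, -0.05, 0]
[np.float64(-0.011), np.float64(-0.004), 0, 0, 0, -0.05, 0]
[np.float64(-0.011), np.float64(-0.004), 0, 0, 0, -0.05, 0]
[np.float64(-0.011), np.float64(-0.004), 0, 0, 0, -0.05, 0]
[np.float64(-0.011), np.float64(-0.005), 0, 0, 0, -0.05, 0]
[np.float64(-0.011), np.float64(-0.005), 0, 0, 0, -0.05, 0]
26.929358152836585 [27.25949477 19.        ] B [ 52.16853298 -30.03610726] frontB 62.81807641450523
```

View pics/a6.png

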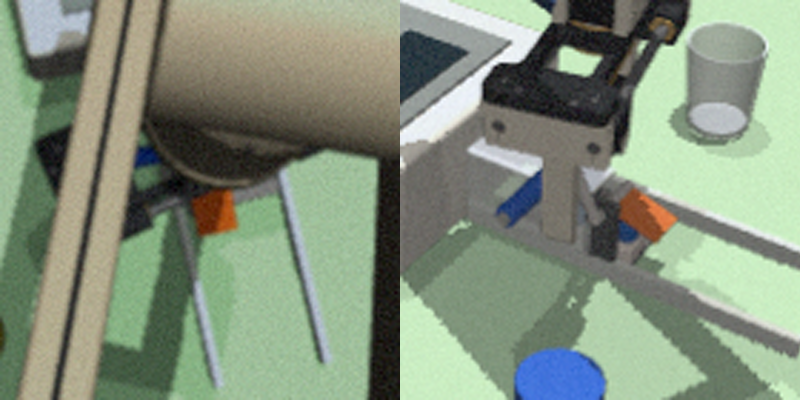

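The flap is still wide open, with one cap left under it. Continuing.

Request:
apply_moves --pt "-0.013 -0.002 0 0 0 -0.05 0" --pt "-0.012 -0.003 0 0 0 -0.05 0" --pt "-0.012 -0.003 0 0 0 -0.05 0" --pt "-0.012 -0.003 0 0 0 -0.05 0" --pt "-0.012 -0.003 0 0 0 -0.05 0" --pt "-0.011 -0.004 0 0 0 -0.05 0" --pt "-0.011 -0.004 0 0 0 -0.05 0" --pt "-0.011 -0.004 0 0 0 -0.05 0" --pt "-0.011 -0.005 0 0 0 -0.05 0" --pt "-0.011 -0.005 0 0 0 -0.05 0"

```text
clock: 7.72
position: [0.5855, -0.0514, 0.0523]
orientation: [179.9, -0.0, -140.9]
contact_force: [-6.1, 2.2, 0.3]
finger_gap: 0.0929
```

```bash
python3 st.py a7; python3 plan.py 0.3 10 13.0 19.0
```

```text
clk 7.72 th 27.0 C [26.9 20.4] A [ 1.9 69.4] B [ 51.9 -28.6] frontA 12.6 frontB 62.5 z 52.3 F [-6.1  2.2  0.3] j6 -139.2
clk 7.82 th 27.0 C [27.1 20.5] A [ 2.1 69.5] B [ 52.1 -28.5] frontA 12.8 frontB 62.7 z 52.3 F [-4.9  2.   0.4] j6 -139.2
[np.float64(-0.004), np.float64(-0.004), 0, 0, 0, -0.01, 0]
[np.float64(-0.001), np.float64(-0.002), 0, 0, 0, -0.01, 0]
[np.float64(-0.001), np.float64(-0.002), 0, 0, 0, -0.01, 0]
[np.float64(-0.001), np.float64(-0.002), 0, 0, 0, -0.01, 0]
[np.float64(-0.001), np.float64(-0.002), 0, 0, 0, -0.01, 0]
[np.float64(-0.001), np.float64(-0.002), 0, 0, 0, -0.01, 0]
[np.float64(-0.001), np.float64(-0.002), 0, 0, 0, -0.01, 0]
[np.float64(-0.001), np.float64(-0.002), 0, 0, 0, -0.01, 0]
[np.float64(-0.001), np.float64(-0.002), 0, 0, 0, -0.01, 0]
[np.float64(-0.001), np.float64(-0.002), 0, 0, 0, -0.01, 0]
29.946616578510323 [29.58898965 19.        ] B [ 57.04459877 -28.65699873] frontB 67.91121822558621
```

View pics/a7.png

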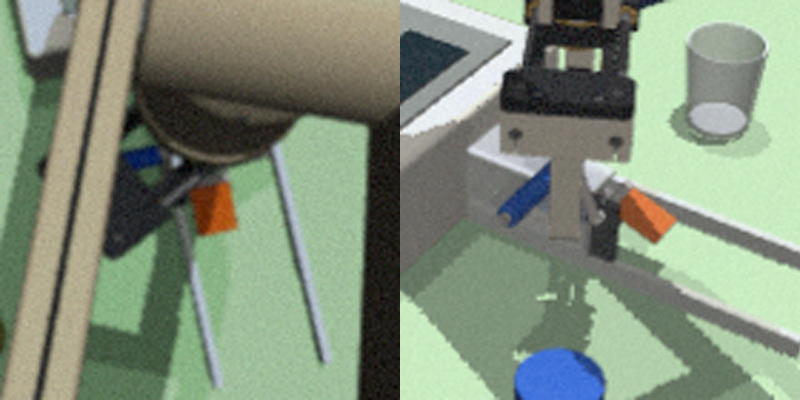

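The vials are through. Making the final approach in small, force-checked steps.

Request:
apply_moves --pt "-0.001 -0.002 0 0 0 -0.01 0" --pt "-0.001 -0.002 0 0 0 -0.01 0" --pt "-0.001 -0.002 0 0 0 -0.01 0" --pt "-0.001 -0.002 0 0 0 -0.01 0" --pt "-0.001 -0.002 0 0 0 -0.01 0" --pt "-0.001 -0.002 0 0 0 -0.01 0" --pt "0 0 0 0 0 0 0" --pt "0 0 0 0 0 0 0" --pt "0 0 0 0 0 0 0" --pt "0 0 0 0 0 0 0"

```text
clock: 8.75
position: [0.5866, -0.0519, 0.0523]
orientation: [179.9, -0.0, -139.2]
contact_force: [-5.0, 1.6, -0.2]
finger_gap: 0.0932
```

```bash
python3 st.py
```

```text
clk 8.75 th 28.7 C [27.9 19.7] A [ 1.4 68. ] B [ 54.3 -28.5] frontA 12.2 frontB 65.1 z 52.3 F [-5.   1.6 -0.2] j6 -140.9
```

Request:
apply_moves --pt "-0.002 -0.002 0 0 0 -0.01 0" --pt "-0.002 -0.002 0 0 0 -0.01 0" --pt "-0.002 -0.002 0 0 0 -0.01 0" --pt "-0.001 -0.001 0 0 0 -0.01 0" --pt "0 0 0 0 0 0 0" --pt "0 0 0 0 0 0 0" --pt "0 0 0 0 0 0 0" --pt "0 0 0 0 0 0 0" --pt "0 0 0 0 0 0 0" --pt "0 0 0 0 0 0 0"

```text
clock: 9.58
position: [0.5876, -0.0519, 0.0523]
orientation: [179.9, -0.0, -138.0]
contact_force: [-5.9, 1.3, 1.1]
finger_gap: 0.0932
```

```bash
python3 st.py
```

```text
clk 9.58 th 29.9 C [28.8 19.5] A [ 1.3 67.2] B [ 56.2 -28.1] frontA 12.2 frontB 67.1 z 52.3 F [-5.9  1.3  1.1] j6 -142.1
```

Request:
apply_moves --pt "-0.003 -0.002 0 0 0 -0.01 0" --pt "-0.003 -0.002 0 0 0 -0.01 0" --pt "-0.002 -0.001 0 0 0 -0.01 0" --pt "0 0 0 0 0 0 0" --pt "0 0 0 0 0 0 0" --pt "0 0 0 0 0 0 0" --pt "0 0 0 0 0 0 0" --pt "0 0 0 0 0 0 0" --pt "0 0 0 0 0 0 0" --pt "0 0 0 0 0 0 0"

```text
clock: 10.42
position: [0.5885, -0.0517, 0.0523]
orientation: [179.9, -0.0, -137.1]
contact_force: [-6.5, 1.8, 0.9]
finger_gap: 0.0931
```

```bash
python3 st.py a8
python3 - <<'E'
from h import *
g=lambda i:np.clip(i.astype(float)*1.8,0,255).astype(np.uint8)
s=cam('side')[0]; cv2.imwrite('pics/a8z.png',cv2.resize(g(s[130:230,280:400]),None,fx=6,fy=6,interpolation=cv2.INTER_CUBIC))
E
```

```text
clk 10.42 th 30.8 C [29.7 19.5] A [ 1.5 66.7] B [ 57.9 -27.7] frontA 12.5 frontB 68.8 z 52.3 F [-6.5  1.8  0.9] j6 -143.0
```

View pics/a8z.png

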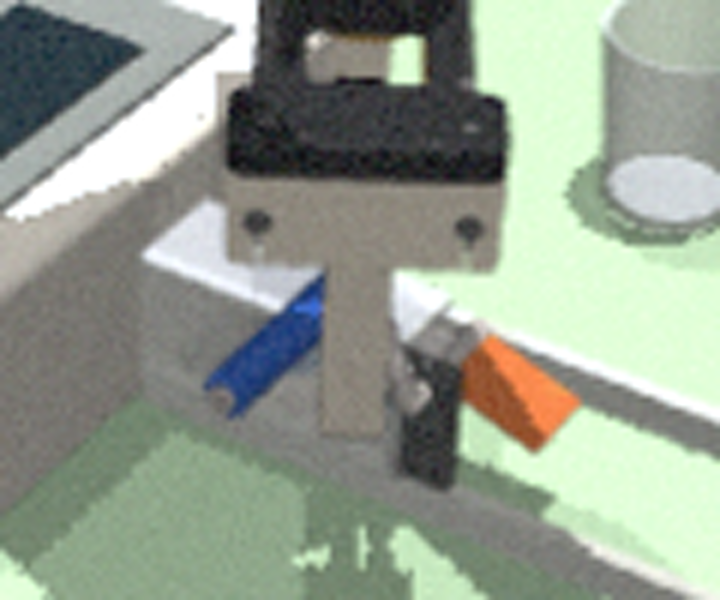

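Request:
apply_moves --pt "-0.003 -0.002 0 0 0 -0.01 0" --pt "-0.003 -0.002 0 0 0 -0.01 0" --pt "-0.002 -0.001 0 0 0 -0.01 0" --pt "0 0 0 0 0 0 0" --pt "0 0 0 0 0 0 0" --pt "0 0 0 0 0 0 0" --pt "0 0 0 0 0 0 0" --pt "0 0 0 0 0 0 0" --pt "0 0 0 0 0 0 0" --pt "0 0 0 0 0 0 0"

```text
clock: 11.4
position: [0.5894, -0.0515, 0.0522]
orientation: [179.9, -0.0, -136.2]
contact_force: [-5.3, 0.9, 0.6]
finger_gap: 0.0928
```

```bash
python3 st.py
```

```text
clk 11.4 th 31.7 C [30.6 19.5] A [ 1.7 66.3] B [ 59.6 -27.3] frontA 12.7 frontB 70.5 z 52.2 F [-5.3  0.9  0.6] j6 -143.9
```

Request:
apply_moves --pt "-0.004 -0.003 0 0 0 -0.01 0" --pt "-0.003 -0.002 0 0 0 -0.01 0" --pt "-0.003 -0.002 0 0 0 -0.01 0" --pt "0 0 0 0 0 0 0" --pt "0 0 0 0 0 0 0" --pt "0 0 0 0 0 0 0" --pt "0 0 0 0 0 0 0" --pt "0 0 0 0 0 0 0" --pt "0 0 0 0 0 0 0" --pt "0 0 0 0 0 0 0"

```text
clock: 12.23
position: [0.5906, -0.0513, 0.0523]
orientation: [179.9, -0.0, -135.3]
contact_force: [-6.8, 1.5, 0.7]
finger_gap: 0.0929
```

```bash
python3 st.py
```

```text
clk 12.23 th 32.6 C [31.9 19.4] A [ 2.2 65.7] B [ 61.5 -26.9] frontA 13.3 frontB 72.6 z 52.3 F [-6.8  1.5  0.7] j6 -144.7
```

Request:
apply_moves --pt "-0.004 -0.003 0 0 0 -0.01 0" --pt "-0.003 -0.002 0 0 0 -0.01 0" --pt "-0.003 -0.002 0 0 0 -0.01 0" --pt "0 0 0 0 0 0 0" --pt "0 0 0 0 0 0 0" --pt "0 0 0 0 0 0 0" --pt "0 0 0 0 0 0 0" --pt "0 0 0 0 0 0 0" --pt "0 0 0 0 0 0 0" --pt "0 0 0 0 0 0 0"

```text
clock: 13.07
position: [0.5918, -0.0511, 0.0523]
orientation: [179.9, -0.0, -134.4]
contact_force: [-5.2, 1.9, 1.7]
finger_gap: 0.093
```

```bash
python3 st.py a9;  python3 - <<'E'
from h import *
g=lambda i:np.clip(i.astype(float)*1.8,0,255).astype(np.uint8)
s=cam('side')[0]; cv2.imwrite('pics/a9z.png',cv2.resize(g(s[110:230,260:400]),None,fx=5,fy=5,interpolation=cv2.INTER_CUBIC))
E
```

```text
clk 13.07 th 33.5 C [33.1 19.4] A [ 2.7 65.2] B [ 63.5 -26.5] frontA 13.8 frontB 74.6 z 52.3 F [-5.2  1.9  1.7] j6 -145.6
```

View pics/a9z.png

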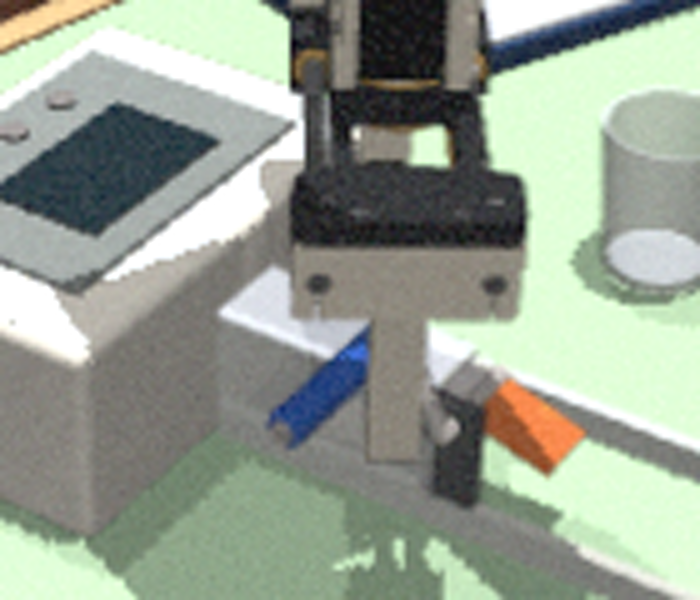

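View pics/a9.png

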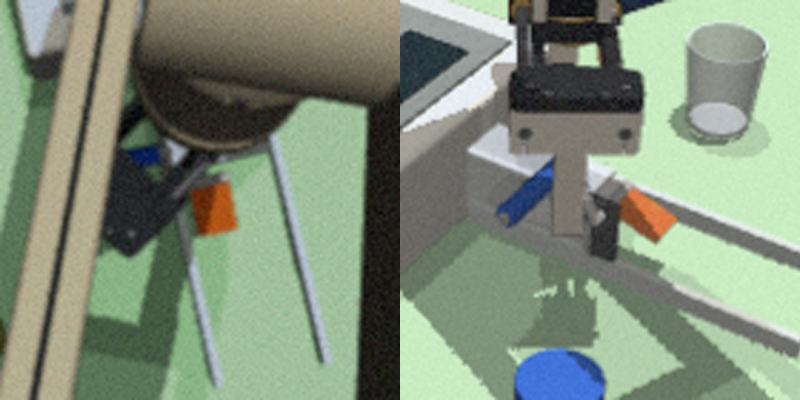

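Request:
apply_moves --pt "-0.003 -0.003 0 0 0 -0.01 0" --pt "-0.002 -0.002 0 0 0 -0.01 0" --pt "-0.002 -0.002 0 0 0 -0.01 0" --pt "0 0 0 0 0 0 0" --pt "0 0 0 0 0 0 0" --pt "0 0 0 0 0 0 0" --pt "0 0 0 0 0 0 0" --pt "0 0 0 0 0 0 0" --pt "0 0 0 0 0 0 0" --pt "0 0 0 0 0 0 0"

```text
clock: 14.05
position: [0.5928, -0.0511, 0.0523]
orientation: [179.9, -0.0, -133.5]
contact_force: [-5.7, 1.7, 0.4]
finger_gap: 0.0926
```

```bash
python3 st.py
```

```text
clk 14.05 th 34.4 C [34.1 19.1] A [ 3.  64.5] B [ 65.2 -26.2] frontA 14.1 frontB 76.3 z 52.3 F [-5.7  1.7  0.4] j6 -146.5
```

Request:
apply_moves --pt "-0.004 -0.003 0 0 0 -0.01 0" --pt "-0.003 -0.003 0 0 0 -0.01 0" --pt "-0.003 -0.002 0 0 0 -0.01 0" --pt "0 0 0 0 0 0 0" --pt "0 0 0 0 0 0 0" --pt "0 0 0 0 0 0 0" --pt "0 0 0 0 0 0 0" --pt "0 0 0 0 0 0 0" --pt "0 0 0 0 0 0 0" --pt "0 0 0 0 0 0 0"

```text
clock: 14.88
position: [0.594, -0.0509, 0.0523]
orientation: [179.9, -0.0, -132.6]
contact_force: [-5.6, 2.1, 0.6]
finger_gap: 0.0925
```

```bash
python3 st.py
```

```text
clk 14.88 th 35.3 C [35.3 19.1] A [ 3.5 64. ] B [ 67.1 -25.8] frontA 14.7 frontB 78.3 z 52.3 F [-5.6  2.1  0.6] j6 -147.3
```

Request:
apply_moves --pt "-0.006 -0.004 0 0 0 -0.01 0" --pt "-0.005 -0.003 0 0 0 -0.01 0" --pt "-0.003 -0.002 0 0 0 -0.01 0" --pt "0 0 0 0 0 0 0" --pt "0 0 0 0 0 0 0" --pt "0 0 0 0 0 0 0" --pt "0 0 0 0 0 0 0" --pt "0 0 0 0 0 0 0" --pt "0 0 0 0 0 0 0" --pt "0 0 0 0 0 0 0"

```text
clock: 15.72
position: [0.5956, -0.0505, 0.0523]
orientation: [179.9, -0.0, -131.7]
contact_force: [-6.5, 2.3, 1.0]
finger_gap: 0.093
```

```bash
python3 st.py b1;  python3 - <<'E'
from h import *
g=lambda i:np.clip(i.astype(float)*2.2,0,255).astype(np.uint8)
s=cam('top')[0]; cv2.imwrite('pics/b1z.png',cv2.resize(g(s[140:240,320:420]),None,fx=6,fy=6,interpolation=cv2.INTER_CUBIC))
E
```

```text
clk 15.72 th 36.2 C [37.  19.2] A [ 4.5 63.6] B [ 69.5 -25.1] frontA 15.7 frontB 80.7 z 52.3 F [-6.5  2.3  1. ] j6 -148.2
```

View pics/b1.png

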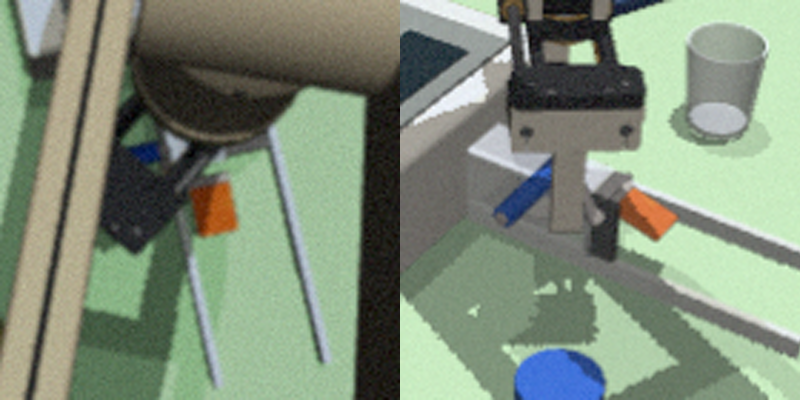

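View pics/b1z.png

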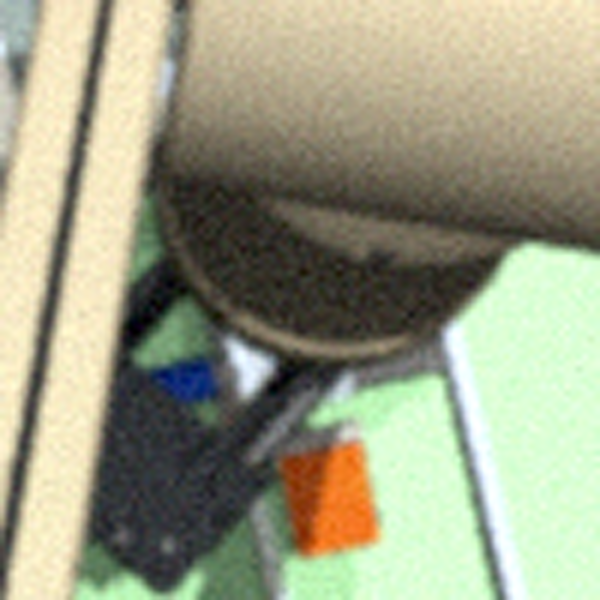

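The top view shows the carrier sole's rear edge beside the rail, at about pixel (393,202). Measuring it.

Run:
```python
from st import *
import pickle
c=pickle.load(open('top0.pkl','rb'))[1:]
for n,uv in [('a',(440,370)),('b',(400,378)),('c',(370,385))]: print(n,loc(onz((320+uv[0]/6-.4,140+uv[1]/6-.4),.006,*c)).round(1))
T=lambda u,v:(280+(u+.5)/2.85-.5,80+(v+.5)/2.85-.5)
print('start sole rear',[loc(onz(T(*uv),.006,*c)).round(1) for uv in [(367,530),(280,545),(340,535)]])
print('start sole front',[loc(onz(T(*uv),.006,*c)).round(1) for uv in [(246,432),(300,420),(325,415)]])
print('body front edge base R', [loc(onz(T(*uv),.09,*c)).round(1) for uv in [(86,256),(370,193)]],'rail end at body',loc(onz(T(304,236),.014,*c)).round(1))
```

```text
clk 15.87 th 36.2 C [37.  19.2] A [ 4.5 63.6] B [ 69.5 -25.1] frontA 15.7 frontB 80.7 z 52.3 F [-6.3  1.6  0.5] j6 -148.2
a [ 19.9 -46.4]
b [ 20.1 -32.3]
c [ 19.9 -21.6]
start sole rear [array([-114.9,  -46.5]), array([-112.2,   16.4]), array([-114.3,  -26.9])]
start sole front [array([-29. ,  22.1]), array([-28.7, -17.9]), array([-28.9, -36.3])]
body front edge base R [array([101.6, 108.9]), array([104.1, -84.6])] rail end at body [101.4 -50.7]
```

Request:
apply_moves --pt "-0.003 -0.003 0 0 0 -0.01 0" --pt "-0.002 -0.002 0 0 0 -0.01 0" --pt "-0.002 -0.002 0 0 0 -0.01 0" --pt "0 0 0 0 0 0 0" --pt "0 0 0 0 0 0 0" --pt "0 0 0 0 0 0 0" --pt "0 0 0 0 0 0 0" --pt "0 0 0 0 0 0 0" --pt "0 0 0 0 0 0 0" --pt "0 0 0 0 0 0 0"

```text
clock: 16.7
position: [0.5966, -0.0505, 0.0523]
orientation: [179.9, -0.0, -130.8]
contact_force: [-5.7, 1.1, 0.7]
finger_gap: 0.093
```

```bash
sed -i "s/'j6',/'tq',s['wrist_torque'].round(2),'gap',s['finger_gap'].round(4),'j6',/" st.py; python3 st.py b2;python3 - <<'E'
from h import *
g=lambda i:np.clip(i.astype(float)*2.2,0,255).astype(np.uint8)
s=cam('top')[0]; cv2.imwrite('pics/b2z.png',cv2.resize(g(s[180:220,350:410]),None,fx=12,fy=12,interpolation=cv2.INTER_CUBIC))
E
```

```text
Traceback (most recent call last):
  File "st.py", line 10, in <module>
    status()
    ~~~~~~^^
  File "st.py", line 9, in status
    print('clk',round(s['clock'],2),'th',round(th,1),'C',C.round(1),'A',(C+v).round(1),'B',(C-v).round(1),'frontA',round((C+v)[0]+h,1),'frontB',round((C-v)[0]+h,1),'z',round(s['position'][2]*1000,1),'F',s['contact_force'].round(1),'tq',s['wrist_torque'].round(2),'gap',s['finger_gap'].round(4),'j6',s['joint_pos'][5].round(1))
                                                                                                                                                                                                                                                                             ^^^^^^^^^^^^^^^^^^^^^
AttributeError: 'float' object has no attribute 'round'
```

View pics/b2z.png

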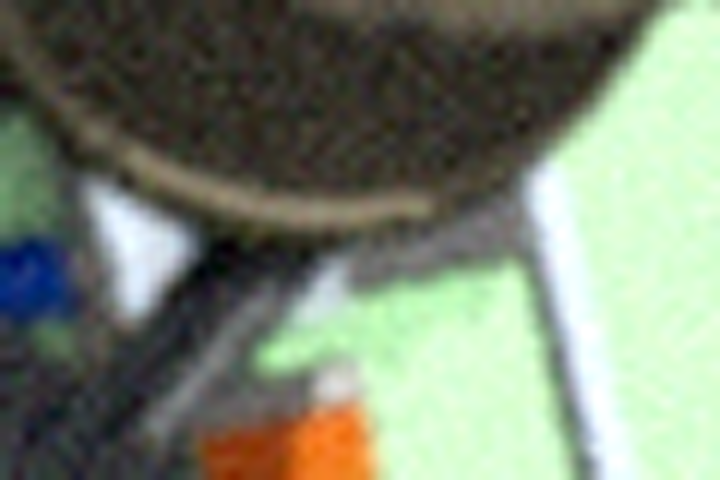

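```bash
sed -i "s/s\['finger_gap'\].round(4)/round(s['finger_gap'],4)/" st.py
python3 - <<'E'
from st import *
import pickle
c=pickle.load(open('top0.pkl','rb'))[1:]
for uv in [(510,262),(440,272),(370,288)]: print(loc(onz((350+uv[0]/12-.5,180+uv[1]/12-.5),.006,*c)).round(1))
E
```

```text
clk 16.75 th 37.1 C [37.9 19. ] A [ 4.7 62.8] B [ 71.1 -24.9] frontA 15.9 frontB 82.3 z 52.3 F [-6.2  2.3  0.7] tq [0.25 1.06 0.02] gap 0.0928 j6 -149.0
[ 20.2 -44.5]
[ 21.  -32.3]
[ 20.8 -19.8]
```

Run:
```python
from st import *
F=[];M=[]
for i in range(12):
    cam('top'); s=robot.observe(); F.append(s['contact_force']);M.append(s['wrist_torque'])
print(np.mean(F,0),np.std(F,0),np.mean(M,0),np.std(M,0))
c,s=np.cos(psi),np.sin(psi); f=np.mean(F,0); print('reader F',c*f[0]+s*f[1],-s*f[0]+c*f[1])
```

```text
clk 16.75 th 37.1 C [37.9 19. ] A [ 4.7 62.8] B [ 71.1 -24.9] frontA 15.9 frontB 82.3 z 52.3 F [-6.2  2.3  0.7] tq [0.25 1.06 0.02] gap 0.0928 j6 -149.0
[-7.10700171  1.52713121  1.19926415] [0.33975765 0.43111688 0.4848294 ] [0.21343905 1.04100063 0.03528688] [0.02537961 0.03163455 0.02109024]
reader F -6.628992084455821 2.9829627836162693
```

Request:
apply_moves --pt "-0.004 -0.003 0 0 0 0 0" --pt "-0.004 -0.003 0 0 0 0 0" --pt "-0.004 -0.003 0 0 0 0 0" --pt "-0.004 -0.003 0 0 0 0 0" --pt "0 0 0 0 0 0 0" --pt "0 0 0 0 0 0 0" --pt "0 0 0 0 0 0 0" --pt "0 0 0 0 0 0 0" --pt "0 0 0 0 0 0 0" --pt "0 0 0 0 0 0 0"

```text
clock: 18.18
position: [0.5974, -0.0504, 0.0522]
orientation: [179.8, -0.1, -130.8]
contact_force: [-12.9, 1.1, 5.6]
finger_gap: 0.0928
```

```bash
cat > av.py <<'E'
from st import *
F=[];M=[];I=[]
for i in range(6):
    p=cam('top')[0]; s=robot.observe(); F.append(s['contact_force']);M.append(s['wrist_torque']);I.append(p.astype(float))
I=np.mean(I,0); np.save('I.npy',I)
print(np.mean(M,0).round(3)); f=np.mean(F,0);c,s=np.cos(psi),np.sin(psi);print('reader F',c*f[0]+s*f[1],-s*f[0]+c*f[1])
cv2.imwrite(f'pics/{sys.argv[1]}z.png',cv2.resize(np.clip(I[180:220,350:410]*2.2,0,255).astype(np.uint8),None,fx=12,fy=12,interpolation=cv2.INTER_CUBIC))
E
python3 av.py b3
```

```text
clk 18.18 th 37.1 C [38.8 18.9] A [ 5.6 62.8] B [ 72.  -24.9] frontA 16.8 frontB 83.2 z 52.2 F [-12.9   1.1   5.6] tq [-0.14  1.85 -0.2 ] gap 0.0928 j6 -148.9
[-0.084  1.867 -0.205]
reader F -12.507763338938377 3.367130269473717
```

View pics/b3z.png

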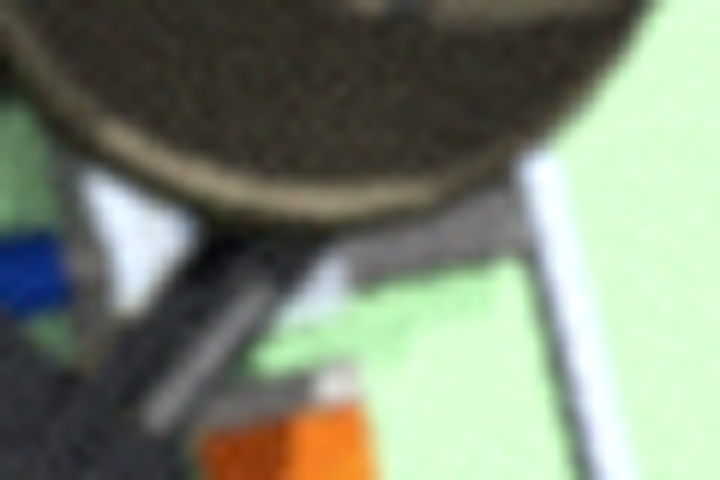

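The force rose to 12.5 N and the moment about z changed sign, so the stop is reached at the pushing finger. Fz also rose (5.6 N), so I'll ease off straight away to avoid tipping the carrier.

Request:
apply_moves --pt "0.008 0.006 0 0 0 0 0" --pt "0.004 0.003 0 0 0 0 0" --pt "0 0 0 0 0 0 0" --pt "0 0 0 0 0 0 0" --pt "0 0 0 0 0 0 0" --pt "0 0 0 0 0 0 0" --pt "0 0 0 0 0 0 0" --pt "0 0 0 0 0 0 0" --pt "0 0 0 0 0 0 0" --pt "0 0 0 0 0 0 0"

```text
clock: 19.42
position: [0.5969, -0.0505, 0.0523]
orientation: [179.9, -0.0, -130.8]
contact_force: [-7.8, 1.9, 2.8]
finger_gap: 0.0933
```

```bash
python3 av.py b4
python3 - <<'E'
from st import *
import pickle
c=pickle.load(open('top0.pkl','rb'))[1:]
I=np.load('I.npy')
# sole rear edge subpixel: along columns 383..391
G=I[:,:,1]
for u in (382,384,386,388,390):
    col=G[196:210,u]; print(u,col.round(0))
E
```

```text
clk 19.42 th 37.1 C [38.2 18.9] A [ 5.  62.8] B [ 71.4 -24.9] frontA 16.2 frontB 82.6 z 52.3 F [-7.8  1.9  2.8] tq [0.17 1.24 0.02] gap 0.0933 j6 -149.0
[ 0.15   1.209 -0.02 ]
reader F -7.423375056614867 2.725889919671627
clk 19.82 th 37.1 C [38.2 19. ] A [ 5.  62.8] B [ 71.4 -24.9] frontA 16.2 frontB 82.6 z 52.3 F [-8.1  1.   1.6] tq [ 0.11  1.19 -0.02] gap 0.0933 j6 -149.0
382 [ 58.  60.  33.  32.  48.  54.  50.  64.  95. 110. 112. 112. 114. 113.]
384 [ 60.  53.  37.  40.  52.  54.  52.  78. 106. 113. 113. 113. 118. 121.]
386 [ 36.  34.  40.  51.  55.  51.  57.  85. 109. 112. 117. 118. 120. 120.]
388 [ 30.  36.  46.  53.  53.  54.  73. 105. 112. 116. 115. 120. 120. 120.]
390 [ 39.  47.  55.  54.  52.  57.  82. 109. 114. 114. 118. 122. 122. 121.]
```

View pics/b4z.png

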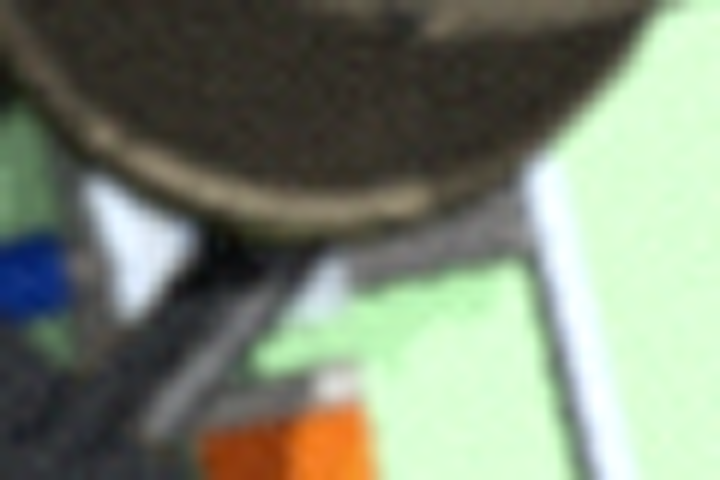

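Releasing: moving back along -x so that the flap follows the finger shut, and drifting slightly right to clear the tunnel edge.

Request:
apply_moves --pt "0.008 0.006 0 0 0 0 0" --pt "0.016 0.012 0 0 0 0 0" --pt "0.03 0.01 0 0 0 0 0" --pt "0.03 0.01 0 0 0 0 0" --pt "0.03 0.01 0 0 0 0 0" --pt "0.03 0.01 0 0 0 0 0" --pt "0.03 0.01 0 0 0 0 0" --pt "0.032 0.024 0 0 0 0 0" --pt "0.032 0.024 0 0 0 0 0" --pt "0.032 0.024 0 0 0 0 0"

```text
clock: 20.65
position: [0.5694, -0.0623, 0.0527]
orientation: [180.0, 0.0, -130.8]
contact_force: [-3.6, 1.5, -0.9]
finger_gap: 0.093
```

```bash
python3 st.py b5
```

```text
clk 20.65 th 37.1 C [ 8.9 13.1] A [-24.3  57. ] B [ 42.1 -30.7] frontA -13.1 frontB 53.3 z 52.7 F [-3.6  1.5 -0.9] tq [0.28 0.51 0.09] gap 0.093 j6 -150.6
```

View pics/b5.png

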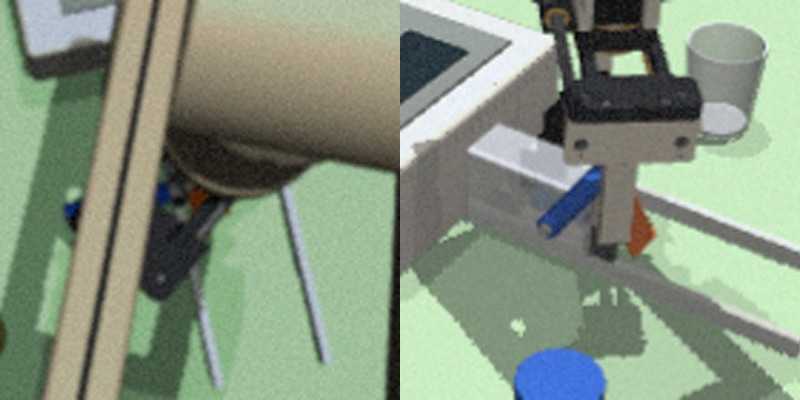

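The flap is half shut and following the finger. Continuing, unwinding yaw slightly because joint 6 is near its range.

Request:
apply_moves --pt "0.038 0.029 0 0 0 0.03 0" --pt "0.038 0.029 0 0 0 0.03 0" --pt "0.038 0.029 0 0 0 0.03 0" --pt "0.038 0.028 0 0 0 0.03 0" --pt "0.038 0.028 0 0 0 0.03 0" --pt "0.04 0.027 0 0 0 0.03 0" --pt "0.04 0.026 0 0 0 0.03 0" --pt "0.04 0.025 0 0 0 0.03 0" --pt "0.04 0.024 0 0 0 0.03 0" --pt "0.04 0.023 0 0 0 0.03 0"

```text
clock: 21.58
position: [0.523, -0.0713, 0.0528]
orientation: [-180.0, 0.0, -139.9]
contact_force: [1.1, -0.0, 0.3]
finger_gap: 0.093
```

```bash
python3 st.py b6
```

```text
clk 21.58 th 28.0 C [-38.4  14.1] A [-64.3  62.6] B [-12.6 -34.4] frontA -53.6 frontB -1.9 z 52.8 F [ 1.1 -0.   0.3] tq [ 0.   -0.02 -0.02] gap 0.093 j6 -143.5
```

View pics/b6.png

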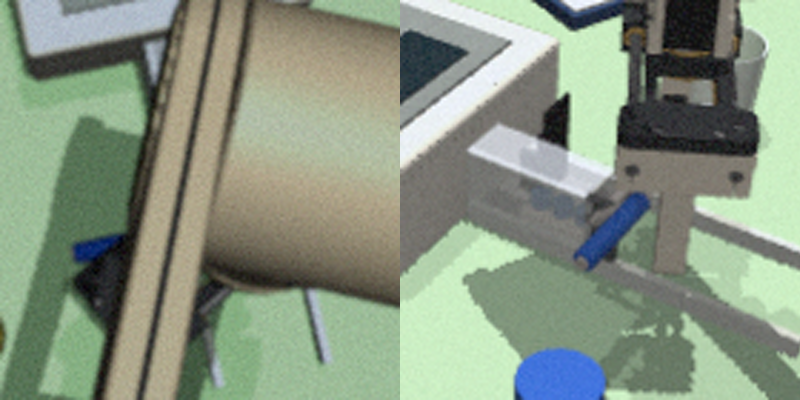

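The flap is shut with the bar back at its start place and the force at zero. The plate is visible by the body. Lifting and moving clear for a final check.

Request:
apply_moves --pt "0 0 -0.2 0 0 0 0" --pt "0 0 -0.3 0 0 0 0" --pt "0 0 -0.3 0 0 0 0" --pt "0 0 -0.3 0 0 0 0" --pt "0 0 -0.3 0 0 0 0" --pt "0.2 0.2 0 0 0 0.1 0" --pt "0.2 0.2 0 0 0 0.1 0" --pt "0.2 0.2 0 0 0 0.1 0" --pt "0.1 0.3 0 0 0 0.1 0" --pt "0 0.3 0 0 0 0.1 0"

```text
clock: 22.52
position: [0.3992, -0.0134, 0.1926]
orientation: [-180.0, -0.0, -155.1]
contact_force: [0.1, 0.7, 0.2]
finger_gap: 0.0928
```

Request:
apply_moves --pt "0 0.35 0 0 0 0 0" --pt "0 0.35 0 0 0 0 0" --pt "0 0.35 0 0 0 0 0" --pt "0 0.35 0 0 0 0 0" --pt "0 0.35 0 0 0 0 0" --pt "0 0.35 0 0 0 0 0" --pt "0 0 0 0 0 0 0" --pt "0 0 0 0 0 0 0" --pt "0 0 0 0 0 0 0" --pt "0 0 0 0 0 0 0"

```text
clock: 23.35
position: [0.3118, 0.1762, 0.1927]
orientation: [-180.0, 0.0, -154.8]
contact_force: [-0.3, -0.2, 0.5]
finger_gap: 0.0932
```

Run:
```python
from h import *
import pickle
g=lambda i:np.clip(i.astype(float)*1.8,0,255).astype(np.uint8)
t=cam('top');s=cam('side');pickle.dump((t,s),open('fin.pkl','wb'))
cv2.imwrite('pics/c_t.png',cv2.resize(g(t[0][130:290,270:480]),None,fx=3.7,fy=3.7,interpolation=cv2.INTER_CUBIC))
cv2.imwrite('pics/c_s.png',cv2.resize(g(s[0][110:250,240:430]),None,fx=4.2,fy=4.2,interpolation=cv2.INTER_CUBIC))
print(robot.observe()['clock'],robot.observe()['position'])
```

```text
23.45 [0.31192898 0.17600451 0.19263219]
```

View pics/c_t.png

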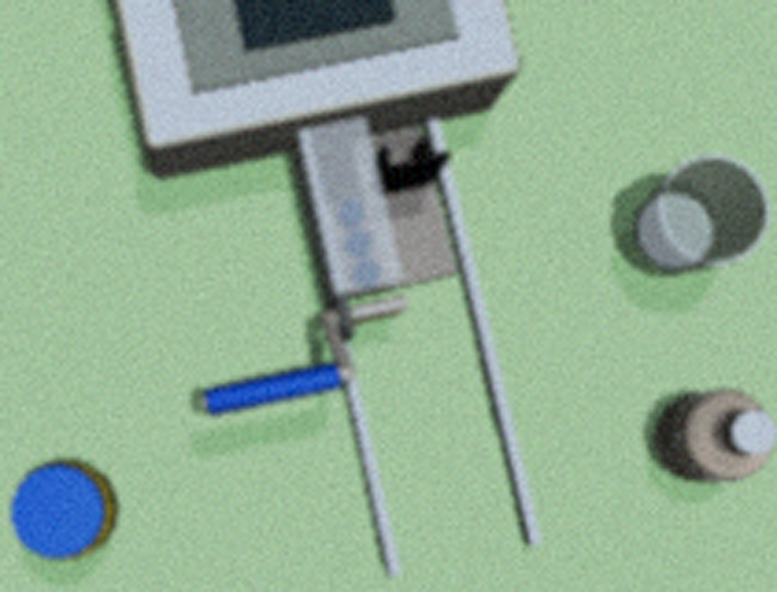

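View pics/c_s.png

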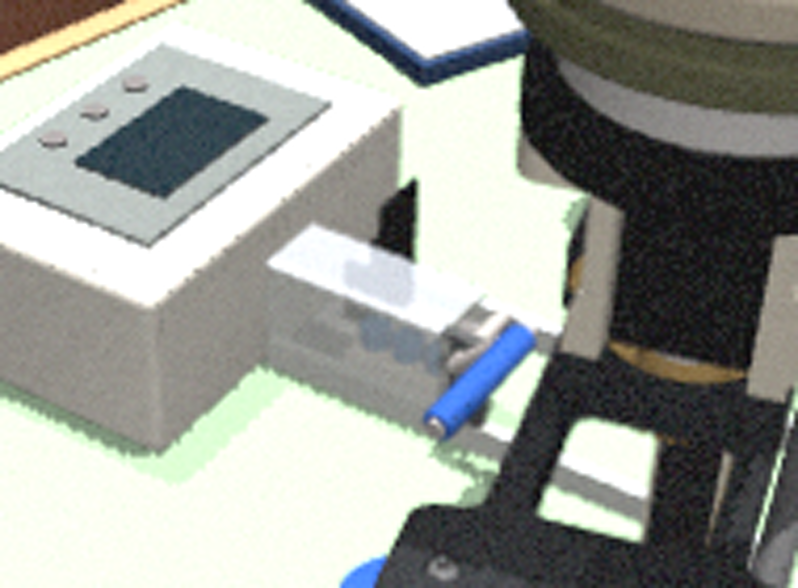

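Run:
```python
from st import *
import pickle
t,s=pickle.load(open('fin.pkl','rb'))
I=np.mean([cam('top')[0].astype(float) for _ in range(8)],0)
x0,y0=350,150
cv2.imwrite('pics/c_z.png',cv2.resize(np.clip(I[y0:y0+62,x0:x0+55]*2.2,0,255).astype(np.uint8),None,fx=9.5,fy=9.5,interpolation=cv2.INTER_CUBIC))
```

```text
clk 23.45 th 13.0 C [-192.9  300.1] A [-205.3  353.7] B [-180.6  246.5] frontA -196.0 frontB -171.3 z 192.6 F [-0.5 -0.2 -0.6] tq [0.09 0.   0.  ] gap 0.0927 j6 -93.9
```

View pics/c_z.png

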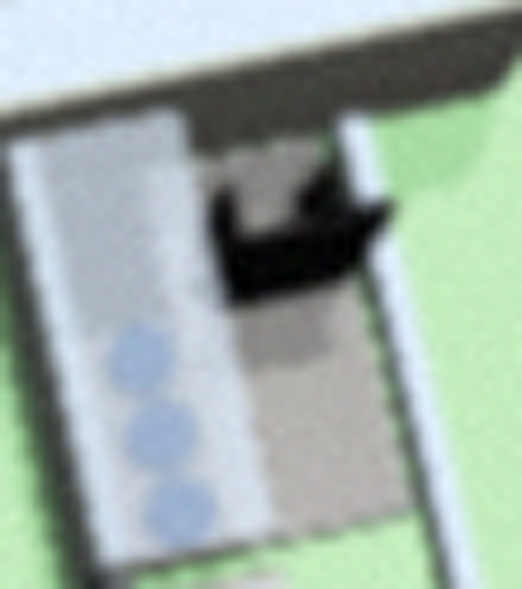

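Run:
```python
from st import *
import pickle
c=pickle.load(open('fin.pkl','rb'))[0][1:]
f=lambda u,v,z:loc(onz((350+u/9.5-.5,150+v/9.5-.5),z,*c)).round(1)
print('sole front',f(265,150,.006),'rear',f(340,535,.006),f(405,515,.006),'body foot beyond rail',f(385,118,.0),f(440,105,0))
print(robot.sign_off())
```

```text
clk 23.85 th 13.1 C [-193.3  301. ] A [-205.8  354.6] B [-180.8  247.5] frontA -196.5 frontB -171.5 z 192.6 F [-0.5 -0.3 -0.2] tq [0.06 0.01 0.01] gap 0.0926 j6 -93.8
sole front [101.2 -32.5] rear [ 14.  -28.7] [ 15.3 -43.6] body foot beyond rail [104.1 -61.5] [104.4 -74.3]
the job is handed in; nothing more can be done
None
```

I handed the job in with the carrier home and the flap shut. However, I very likely tipped the carrier for a while at the stop, which you asked me not to do.

**What I did:** With the jaws fully open, the left fingertip swung the blue bar over and held the flap wide open. I then turned the gripper around it so the right finger pushed the plate down the lane. After reaching the stop I eased off, backed away so the flap closed behind the carrier, and lifted clear. The whole job took about 24 s of the 48 s allowed.

**Last checks that look right:**
- **Carrier:** it is lying flat, with no green gap between its sole and the instrument. I measured the sole front at x about 101 and the rear at about 14 to 15 (home is 101 and 14).
- **Flap:** it is shut, and the blue bar is back at its start place.
- **Vials:** they are inside the tunnel. The flap was visibly above them in every picture while they passed.
- **Bystanders:** the jar, bottle and beaker look untouched, and the tool force was about zero at the end.

**Checks that disagreed:**
- **Tipping:** I kept pushing because no clear stop force showed until about 12 N, with an upward force of about 5 N on the tool. During that push the sole's rear edge looked to be at x about 20, but it reads 14 to 15 now. That means the carrier probably reached the stop earlier, its rear lifted for several seconds under the high push, and it settled when I eased off.
- **Position readings:** the instrument's foot measured x about 104 rather than 101, and the two cameras differed by up to 6 mm on the rail ends. I am therefore relying on the missing gap in the picture more than on the numbers.

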